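# Fit the forming jig with the former that matches the sample on the slab

## Robot

A 7-joint arm with a two-finger parallel gripper is mounted at the origin on the work surface. World frame = base frame: x ahead of the robot, y to its left, z up, the work surface at z = 0. Lengths are in m, angles in rad, forces in N, time in s.
With the tool pointing down it reaches from about 0.425 to 0.875 m from the base axis. Payload 4.7 kg.
Tool frame: the origin (TCP) lies between the finger pads; the fingertips stand 14 mm ahead of it and the grasp point (between the pads) lies 5 mm behind it; z points along the fingers, y is the line along which they close (so a half turn about z gives the same grasp; the last joint's range is limited). The gripper opens to 87 mm and grips with 3 to 60 N. Pads are 19 mm wide; open, the fingers measure 117 mm over their backs; the gripper's body (75 mm by 190 mm) begins 51 mm behind the grasp point.
Start: joints at [-1.141, 0.321, -0.07, 1.45, 0.023, 1.371, -0.057], TCP at [0.263, 0.595, 0.212] pointing down, gripper open.
Joint ranges: [-2.86, 2.86], [-0.3, 2.09], [-1.38, 1.24], [0.06, 2.45], [-1.56, 4.7], [0.09, 2.05], [-2.69, 2.69]. Speed limits (rad/s): [2.57, 2.57, 3.14, 3.14, 3.14, 3.14, 3.14].

## Interface

Orientations are given as a rotation vector (axis times angle).
In Python, from bench import ctrl gives the robot as it stands.
- The arm moves only by the tool step_arm, never from a script. Its argument "commands" is a list of rows, each an object with "travel": the shift along the tool's x, y, z in m, a list of three; "turn": the turn, a rotation vector about the tool's x, y, z in degrees, a list of three. A call has 1 to 5 rows; each row is the pose to reach, as a shift and turn from the pose commanded when the call began, along the tool's axes at that moment; what a row does not reach only later rows make up. A row lasts 1/10 s, in which the tool goes at most 50 mm and 8.59 degrees, less where a joint would pass 70% of its speed; a pose out of reach is approached as far as the arm can. A call with a gripper value outside its range is refused whole. "gripper" is the opening, from 0 (shut) to 1 (fully open), set as the call begins (left out, the last holds). The fingers move at their own pace and stop on an object; "force" is the grip in N (left out, the last holds). Time passes only in rows, so rows that repeat a pose let the fingers close. It gives the time, the measured TCP pose, the force, the opening and the grip force at its end, in the units of the state.
- ctrl.get_state(): the state, without advancing time (a new reading comes with each control period).
- ctrl.get_image(name): name is "scene" or "top"; returns the picture (384x512x3 uint8, red, green, blue); there is no depth.
- ctrl.camera_model(name): a dict with "fx", "fy", "cx", "cy" (pixels), "R" (3x3) and "t" (3): a world point X has camera coordinates R X + t. Camera axes: x right, y down, z forward; pixel columns grow to the right and rows downward; lengths in m; the calibration is good to about 2 mm. A picture is of the moment at which its call begins. camera_model takes no time and is no camera call.
- ctrl.close_job(): hands the job in; it is judged then, once.
The state is a dict: "time": time; "joint_positions": joint angles; "qd": joint speeds; "joint_torque": joint torques, N m; "position": TCP position; "tool_rot": TCP orientation; "ft_force": force on the tool from outside, world axes, zero at the start; "torque": the same for the moment, N m; "grip_width": opening from 0.0 (shut) to 1.0 (fully open); "grip_force": force on a finger pad.
Only numpy, scipy, OpenCV 4.12 (cv2) and the standard library are available. Lean on these libraries where they do the work, as an engineer would, in place of code of your own. Each camera call takes 0.05 s, during which the arm holds its last target. There are 200 camera calls.

## Task

One copper sample lies on the square dark steel slab: set up the jig for making it. Choose the wooden former whose raised head has the same shape as that sample's raised middle, press it flush into the jig's pocket, then swing the jig's clip fully closed so that its nose lies over the former's foot. Leave the other formers, the samples and the tools where they lie.

Things in the scene. Friction and masses are not known exactly. Their poses are not given: they have to be found in the camera images.
- former_round: Hardwood former, loose, 0.3 kg: a rectangular foot 70 (x) by 110 (y) by 24 mm thick, with a raised head in the middle of its top. Origin: centre of the underside; z up. The head is a round boss 50 mm in diameter with upright sides up to z = 52 mm and a domed top at z = 64 mm.
- former_square: Hardwood former, loose, 0.3 kg: a rectangular foot 70 (x) by 110 (y) by 24 mm thick, with a raised head in the middle of its top. Origin: centre of the underside; z up. The head is a square boss 46 by 46 mm with upright sides up to z = 56 mm and a 30 mm square step on it, top at z = 64 mm.
- former_long: Hardwood former, loose, 0.3 kg: a rectangular foot 70 (x) by 110 (y) by 24 mm thick, with a raised head in the middle of its top. Origin: centre of the underside; z up. The head is a long ridge 28 (x) by 58 (y) mm with upright sides up to z = 50 mm and a half-round top at z = 64 mm.
- sample_round: Copper pressed sample, a loose plate 4 mm thick, a disc 90 mm in diameter with a round boss (50 mm) raised in its middle, 15 mm high overall. Origin: centre of the underside.
- sample_square: Copper pressed sample, a loose plate 4 mm thick, 84 by 84 mm with a square boss (46 mm) raised in its middle, 15 mm high overall. Origin: centre of the underside.
- sample_long: Copper pressed sample, a loose plate 4 mm thick, 60 (x) by 110 (y) mm with a long ridge (28 by 58 mm) raised in its middle, 15 mm high overall. Origin: centre of the underside.
- slab: Square dark steel bench slab, fixed, 120 by 120 by 18 mm, with one copper sample on it. Origin: centre of the underside. (The other two samples lie on a pale plywood board, 100 by 300 mm.)
- jig: Aluminium forming jig, fixed, 45 mm high, 130 mm wide (x). It reaches from y = -83 to y = +152 mm. Origin: at the foot of the jig, under the centre of its rectangular pocket; z up. The pocket is 74 (x) by 114 (y) mm, 24 mm deep (floor at z = 21 mm), so that a former's foot lies flush with the jig's top, its long side along y, either way round.
- clip_pivot (a point): On the vertical axis of the steel clip on the jig, at the clip's upper face, 55 mm above the table; in the jig's frame at x = 0, y = 78.5 mm. The clip is a flat bar 20 mm wide and 8 mm thick with its underside 2 mm above the jig's top; its nose reaches 38 mm from the axis and its tail 62 mm the other way.
- clip_handle (a point): In the middle of the upright round handle on the clip's tail: a pin 18 mm in diameter, 50 mm from the clip's axis, from 55 to 93 mm above the table; this point is 75 mm above the table.
- clip (a joint): Turn of the clip (rad), counter-clockwise from above. 0: at its stop, the nose over the pocket's end (pointing to the jig's -y), the tail and handle pointing to the jig's +y: closed. About 1.57: the tail points to the jig's -x and the nose is clear of the pocket: open (it ends at 1.65). A light friction holds it anywhere.
- brush: Loose paint brush, 150 mm, lying on the table; bystander.
- cork_block: Loose cork sanding block, 100 by 60 by 35 mm; bystander.
- jar: Loose glass jar with a green lid, 76 mm in diameter, 85 mm high; bystander.
- spray: Loose white plastic bottle, 64 mm in diameter, 190 mm high; bystander.
- hammer: Loose hammer, 240 mm, lying on the table; bystander.
- wrench: Loose wrench, 150 mm, lying on the table; bystander.
There are look-alikes about, which are no part of the job. What is shaped like the former_long but turquoise is not meant. What is shaped like the sample_round but turquoise is not meant.

How it is judged:
On the way:
1. the former that matches the sample on the slab lies flush in the jig's pocket, the clip still open (((horizontal distance between sample_round and slab below 0.08 m and x of former_round in the frame of jig between -0.005 and 0.005 m and y of former_round in the frame of jig between -0.005 and 0.005 m and z of former_round in the frame of jig between 0.018 and 0.0235 m and angle between the y axis of former_round and the y axis of jig, either way round below 0.07 rad and angle between the z axis of former_round and the z axis of jig, either way round below 0.05 rad) or (horizontal distance between sample_square and slab below 0.08 m and x of former_square in the frame of jig between -0.005 and 0.005 m and y of former_square in the frame of jig between -0.005 and 0.005 m and z of former_square in the frame of jig between 0.018 and 0.0235 m and angle between the y axis of former_square and the y axis of jig, either way round below 0.07 rad and angle between the z axis of former_square and the z axis of jig, either way round below 0.05 rad) or (horizontal distance between sample_long and slab below 0.08 m and x of former_long in the frame of jig between -0.005 and 0.005 m and y of former_long in the frame of jig between -0.005 and 0.005 m and z of former_long in the frame of jig between 0.018 and 0.0235 m and angle between the y axis of former_long and the y axis of jig, either way round below 0.07 rad and angle between the z axis of former_long and the z axis of jig, either way round below 0.05 rad)) and value of joint clip above 0.8 rad), for 0.2 s.
At the end, for the whole second after the job is handed in: The matching former lies in the pocket, within 5 mm of its centre, square to 0.07 rad, level to 0.05 rad, its underside at most 2.5 mm above the pocket floor, at rest; the clip is still and within 0.12 rad of its closed stop; the other two formers are within 30 mm of their starts (((horizontal distance between sample_round and slab below 0.08 m and x of former_round in the frame of jig between -0.005 and 0.005 m and y of former_round in the frame of jig between -0.005 and 0.005 m and z of former_round in the frame of jig between 0.018 and 0.0235 m and angle between the y axis of former_round and the y axis of jig, either way round below 0.07 rad and angle between the z axis of former_round and the z axis of jig, either way round below 0.05 rad and linear speed of former_round below 0.02 m/s and distance of each of former_square, former_long from where it was at the start of the episode below 0.03 m) or (horizontal distance between sample_square and slab below 0.08 m and x of former_square in the frame of jig between -0.005 and 0.005 m and y of former_square in the frame of jig between -0.005 and 0.005 m and z of former_square in the frame of jig between 0.018 and 0.0235 m and angle between the y axis of former_square and the y axis of jig, either way round below 0.07 rad and angle between the z axis of former_square and the z axis of jig, either way round below 0.05 rad and linear speed of former_square below 0.02 m/s and distance of each of former_round, former_long from where it was at the start of the episode below 0.03 m) or (horizontal distance between sample_long and slab below 0.08 m and x of former_long in the frame of jig between -0.005 and 0.005 m and y of former_long in the frame of jig between -0.005 and 0.005 m and z of former_long in the frame of jig between 0.018 and 0.0235 m and angle between the y axis of former_long and the y axis of jig, either way round below 0.07 rad and angle between the z axis of former_long and the z axis of jig, either way round below 0.05 rad and linear speed of former_long below 0.02 m/s and distance of each of former_round, former_square from where it was at the start of the episode below 0.03 m)) and value of joint clip below 0.12 rad and velocity of joint clip below 0.05 rad/s); the robot touches nothing.
It fails at once if a sample is moved by more than 25 mm (distance of any of sample_round, sample_square, sample_long from where it was at the start of the episode above 0.025 m).
It fails at once if a tool or bystander (brush, cork block, jar, bottle, hammer, wrench) is moved by more than 40 mm (distance of any of brush, cork_block, jar, spray, hammer, wrench from where it was at the start of the episode above 0.04 m).
It also fails if it takes over 67 s, if anything falls off the work surface, if the arm or the gripper's body presses on something with over 40 N, if the wrist force passes 120 N, or if a joint passes its speed limit or range.

## Working session

There is one attempt and no reset: what is moved stays moved. The work goes in short steps, Python scripts to look and compute and a tool call to move; the robot and the scene stay as the last step left them, time stands still between calls to the robot, and variables do not carry over. Pictures are saved under pics/ and viewed, at most 10 in all, crops included, and the job is handed in when it is done.

Besides the shell and the picture viewer there is one more tool, called after ">>>" as name(argument=value, ...), one argument or row to a line, values as JSON. step_arm: Moves the arm, as the interface text tells. Its arguments: {"type":"object","properties":{"commands":{"type":"array"},"gripper":{"type":"number"},"force":{"type":"number"}},"required":["commands"]}

```bash
mkdir -p pics; cat > h.py <<'E'
import numpy as np, cv2
from bench import ctrl
def ray(cam,u,v,z):
    c=ctrl.camera_model(cam);R=np.array(c['R']);t=np.array(c['t'])
    o=-R.T@t;d=R.T@np.array([(u-c['cx'])/c['fx'],(v-c['cy'])/c['fy'],1.])
    return o+d*(z-o[2])/d[2]
def save(cam,name,crop=None,s=1):
    im=np.array(ctrl.get_image(cam));cv2.imwrite('pics/raw_'+name,im[:,:,::-1])
    if crop: im=im[crop[1]:crop[3],crop[0]:crop[2]]
    cv2.imwrite('pics/'+name,cv2.resize(im[:,:,::-1],None,fx=s,fy=s,interpolation=cv2.INTER_CUBIC))
E
python3 - <<'E'
from h import *
save('top','t1.png',s=1.56);save('scene','s1.png',s=1.56)
for n in('top','scene'):
    c=ctrl.camera_model(n);print(n,c['fx'],-np.array(c['R']).T@np.array(c['t']),np.round(c['R'],2).tolist())
s=ctrl.get_state();print(s['time'],s['position'],s['tool_rot'])
E
```

```text
top 459.02990513017403 [ 0.25903068 -0.05514768  1.43355748] [[0.03, -1.0, 0.0], [-0.98, -0.03, -0.2], [0.2, 0.0, -0.98]]
scene 479.62764124513797 [ 1.63296221 -0.70467628  1.12823996] [[0.52, 0.85, 0.02], [0.55, -0.32, -0.77], [-0.65, 0.41, -0.64]]
0.1 [0.26238109 0.59413668 0.2109883 ] [-6.48291272e-01 -3.07375534e+00  2.63118774e-03]
```

View pics/t1.png

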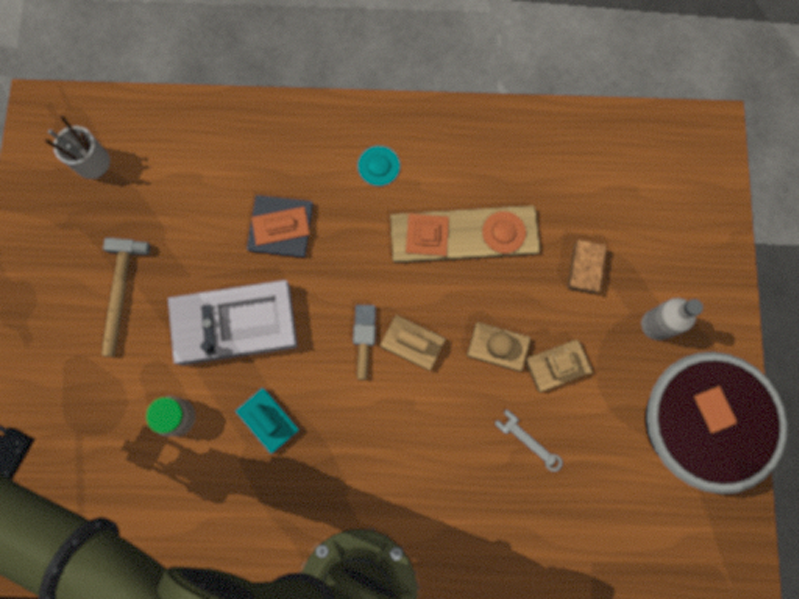

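View pics/s1.png

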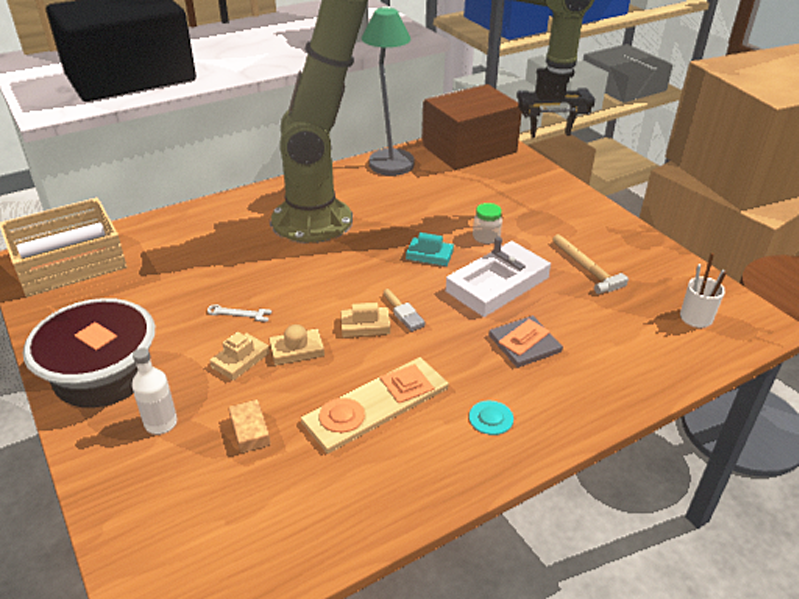

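The top picture (scaled 1.56) shows the long-ridge sample on the slab at (280,227), so I need former_long, the pale one at (413,343). The jig is at (232,322), with the clip at its left end at (208,330), open.

```bash
python3 - <<'E'
from h import *
im=cv2.imread('pics/raw_t1.png')
hsv=cv2.cvtColor(im,cv2.COLOR_BGR2HSV)
for n,(u,v) in dict(table=(290,260),foot=(250,217),foot2=(275,228),jig=(120,225),pocket=(158,205)).items(): print(n,hsv[v,u])
a=im[170:250,95:295]
cv2.imwrite('pics/c1.png',cv2.resize(a,None,fx=4,fy=4,interpolation=cv2.INTER_CUBIC))
sc=cv2.imread('pics/raw_s1.png')[145:225,205:365]
cv2.imwrite('pics/c2.png',cv2.resize(sc,None,fx=5,fy=5,interpolation=cv2.INTER_CUBIC))
E
```

```text
table [ 13 171 136]
foot [ 18 125 171]
foot2 [ 17 120 159]
jig [  0   5 166]
pocket [173   6 180]
```

View pics/c1.png

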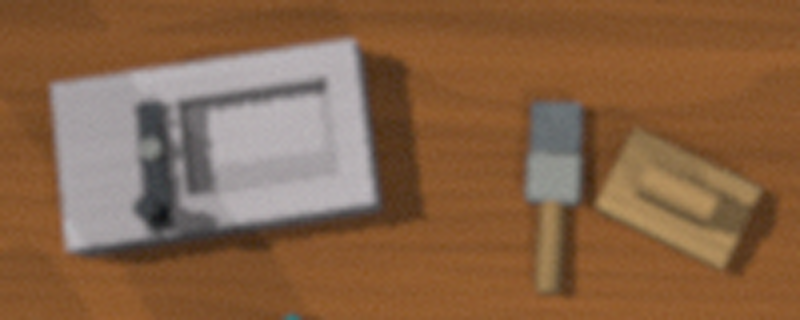

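View pics/c2.png

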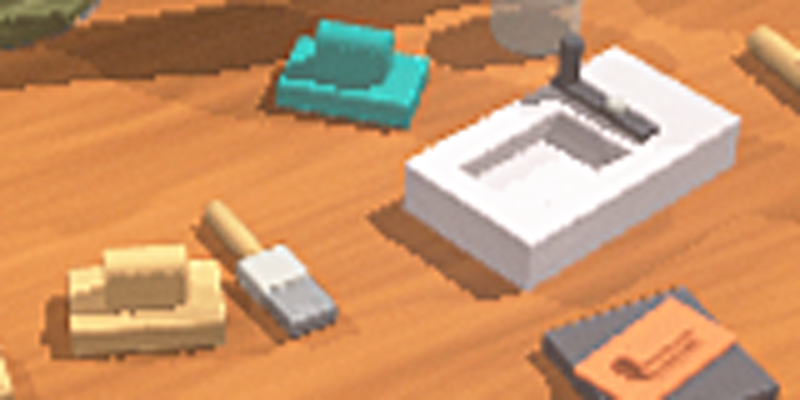

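The crop of the top view (4x, offset 95,170) shows the jig corners at about (52,84), (355,40), (380,208) and (68,250). The former's foot is at about (640,128), (762,188), (725,270) and (598,205). The second crop confirms the ridge shape and the open clip.

```bash
cat > m.py <<'E'
from h import *
K=8
def quad(mask,off,near):
    cs,_=cv2.findContours(mask,cv2.RETR_EXTERNAL,cv2.CHAIN_APPROX_NONE)
    c=[c for c in cs if cv2.pointPolygonTest(c,near,False)>=0] or [max(cs,key=cv2.contourArea)]
    c=cv2.convexHull(c[0]) if False else c[0]
    p=c[:,0].astype(np.float32);h=cv2.convexHull(p)
    b=cv2.boxPoints(cv2.minAreaRect(p))
    L=[]
    for i in range(4):
        a,e=b[i],b[(i+1)%4];n=np.linalg.norm(e-a);d=(e-a)/n
        t=(p-a)@d;s=abs((p-a)@np.array([-d[1],d[0]]))
        q=p[(t>.12*n)&(t<.88*n)&(s<2.0*K)]
        L.append(cv2.fitLine(q,cv2.DIST_HUBER,0,.01,.01).ravel())
    out=[]
    for i in range(4):
        a,e=L[i-1],L[i]
        k=np.linalg.solve(np.array([a[:2],-e[:2]]).T,e[2:]-a[2:]);out.append((a[2:]+k[0]*a[:2]+.5)/K-.5+off)
    return np.array(out)
def up(raw,x0,y0,x1,y1):
    im=cv2.imread(raw)[y0:y1,x0:x1];return cv2.cvtColor(cv2.resize(im,None,fx=K,fy=K,interpolation=cv2.INTER_CUBIC),cv2.COLOR_BGR2HSV)
def world(q,z,cam='top'):
    w=np.array([ray(cam,u,v,z)[:2] for u,v in q]);e=np.roll(w,-1,0)-w
    return w,np.linalg.norm(e,axis=1),np.degrees(np.arctan2(e[:,1],e[:,0]))
E
python3 - <<'E'
from m import *
np.set_printoptions(precision=4,suppress=True)
for thr in (120,135,):
    H=up('pics/raw_t1.png',100,172,198,240)
    m=((H[...,1]<75)&(H[...,2]>thr)).astype(np.uint8)
    q=quad(m,np.array([100,172]),(30*K,30*K));w,l,a=world(q,.045);print('jig',thr,q.tolist(),w.tolist(),l,a,w.mean(0))
for s,v in((145,0),(138,0),(145,120)):
    H=up('pics/raw_t1.png',243,195,290,242)
    m=((H[...,1]<s)&(H[...,2]>v)).astype(np.uint8);m=cv2.morphologyEx(m,cv2.MORPH_OPEN,np.ones((9,9)))
    q=quad(m,np.array([243,195]),(22*K,25*K));w,l,a=world(q,.024);print('foot',s,q.tolist(),w.tolist(),l,a,w.mean(0))
# ridge, crop px corners of ridge top at z~.055
for u,v in((643,167),(723,200),(716,222),(636,190)): print(ray('top',95+u/4,170+v/4,.057)[:2])
for u,v in((152,150),(153,212)): print('pivot/handle',ray('top',95+u/4,170+v/4,.055 if v<200 else .09)[:2])
E
```

```text
jig 120 [[106.84265470504761, 190.2838897705078], [183.20745086669922, 178.5982232093811], [188.68262481689453, 220.7054672241211], [110.82421875, 232.0827178955078]] [[0.5417120633030673, 0.39854192315404474], [0.586011570039686, 0.16513801806614764], [0.45471966952136167, 0.14045380454994338], [0.41281931741591493, 0.3742361411627238]] [0.2376 0.1336 0.2375 0.1312] [ -79.2532 -169.3521  100.1611   10.6791] [0.4988 0.2696]
jig 135 [[107.07246494293213, 190.2577724456787], [182.874755859375, 178.67566347122192], [188.32769775390625, 220.46482849121094], [110.72406768798828, 231.73793029785156]] [[0.541816066536556, 0.3978410078390513], [0.5857327835370695, 0.1661558108282964], [0.45542599531681927, 0.14157818282763424], [0.413856722566972, 0.37463668291778657]] [0.2358 0.1326 0.2367 0.13  ] [ -79.2667 -169.3187  100.1132   10.2784] [0.4992 0.2701]
foot 145 [[242.3925838470459, 221.69639587402344], [252.97998714447021, 200.9190320968628], [285.8420219421387, 216.27136421203613], [275.71847915649414, 237.77544784545898]] [[0.4596313414058353, -0.022854500685077717], [0.5260482487778375
[... 517 characters left out ...]
76994847277504, -0.1267590309341507]] [0.0722 0.1109 0.0723 0.1127] [ -25.0037 -114.0485  156.4273   65.8962] [ 0.4697 -0.0902]
foot 145 [[242.43231964111328, 221.6269187927246], [252.90563201904297, 201.10969829559326], [284.8704528808594, 216.16341018676758], [275.19761657714844, 237.56314086914062]] [[0.4598517546075122, -0.022969988646336086], [0.5254352002098084, -0.05345778191684338], [0.48093555179423, -0.15404914959579719], [0.41354338474986396, -0.12534340750375425]] [0.0723 0.11   0.0733 0.1124] [ -24.9323 -113.8637  156.9284   65.6605] [ 0.4699 -0.089 ]
[ 0.4866 -0.0631]
[ 0.4632 -0.1243]
[ 0.4463 -0.1194]
[ 0.4688 -0.0583]
pivot/handle [0.4887 0.3107]
pivot/handle [0.4366 0.2969]
```

```bash
cat > d.py <<'E'
import sys
from h import *
from scipy.spatial.transform import Rotation as Ro
s=ctrl.get_state();x,y,z,th=map(float,sys.argv[1:5]);t=np.radians(th)
T=Ro.from_matrix(np.array([[-np.sin(t),np.cos(t),0],[np.cos(t),np.sin(t),0],[0,0,-1]]).T)
R=Ro.from_rotvec(s['tool_rot'])
print('t',s['time'],'pos',np.round(s['position'],4),'travel',np.round(R.inv().apply(np.array([x,y,z])-s['position']),4),'turn',np.round((R.inv()*T).as_rotvec(degrees=True),2),'w',round(float(s['grip_width']),3),'F',np.round(s['ft_force'],1))
E
python3 d.py 0.50 0.24 0.22 21; python3 d.py 0.47 -0.0895 0.13 -24.2
```

```text
t 0.1 pos [0.2624 0.5941 0.211 ] travel [-0.3604 -0.228  -0.0086] turn [-0.09  0.05 45.18] w 1.0 F [-1.  -0.3 -0.4]
t 0.1 pos [0.2624 0.5941 0.211 ] travel [-0.466  -0.5414  0.082 ] turn [-7.000e-02  8.000e-02  9.038e+01] w 1.0 F [-1.  -0.3 -0.4]
```

>>> step_arm(
  commands=[
    {"travel": [-0.04,-0.025,-0.002],"turn": [0,0,5]},
    {"travel": [-0.08,-0.05,-0.004],"turn": [0,0,10]},
    {"travel": [-0.12,-0.076,-0.006],"turn": [0,0,15]},
    {"travel": [-0.16,-0.1,-0.008],"turn": [0,0,20]},
    {"travel": [-0.2,-0.126,-0.009],"turn": [0,0,25]},
  ],
  gripper=1,
)

```text
time: 0.6
position: [0.3954, 0.3968, 0.2208]
tool_rot: [-1.303, -2.858, 0.0]
ft_force: [0.2, -0.1, -0.1]
grip_width: 0.997
grip_force: 0.0
```

```bash
python3 d.py 0.50 0.19 0.22 10; python3 d.py 0.47 -0.0895 0.13 -24.2
```

```text
t 0.6 pos [0.3954 0.3968 0.2208] travel [-0.2248 -0.0567  0.0008] turn [-1.000e-02 -0.000e+00  3.098e+01] w 0.997 F [ 0.2 -0.1 -0.1]
t 0.6 pos [0.3954 0.3968 0.2208] travel [-0.4161 -0.2626  0.0908] turn [-1.000e-02 -0.000e+00  6.518e+01] w 0.997 F [ 0.2 -0.1 -0.1]
```

>>> step_arm(
  commands=[
    {"travel": [-0.045,-0.011,0],"turn": [0,0,6.2]},
    {"travel": [-0.09,-0.022,0],"turn": [0,0,12.4]},
    {"travel": [-0.135,-0.034,0],"turn": [0,0,18.6]},
    {"travel": [-0.18,-0.045,0],"turn": [0,0,24.8]},
    {"travel": [-0.225,-0.057,0],"turn": [0,0,31]},
  ],
)

```text
time: 1.1
position: [0.5002, 0.1899, 0.2208]
tool_rot: [-2.021, -2.405, -0.0]
ft_force: [0.5, -0.6, -0.1]
grip_width: 0.999
grip_force: 0.0
```

```bash
python3 d.py 0.47 -0.0895 0.14 -24.2
```

```text
t 1.1 pos [0.5002 0.1899 0.2208] travel [-0.27   -0.0779  0.0807] turn [-1.000e-02 -1.000e-02  3.413e+01] w 0.999 F [ 0.5 -0.6 -0.1]
```

>>> step_arm(
  commands=[
    {"travel": [-0.045,-0.013,0],"turn": [0,0,7]},
    {"travel": [-0.09,-0.026,0],"turn": [0,0,14]},
    {"travel": [-0.135,-0.039,0.01],"turn": [0,0,21]},
    {"travel": [-0.18,-0.052,0.02],"turn": [0,0,28]},
    {"travel": [-0.225,-0.065,0.03],"turn": [0,0,34.1]},
  ],
)

```text
time: 1.6
position: [0.475, -0.043, 0.1905]
tool_rot: [-2.637, -1.707, -0.001]
ft_force: [0.2, 0.6, 1.1]
grip_width: 0.996
grip_force: 0.0
```

```bash
python3 d.py 0.47 -0.0895 0.11 -24.2
```

```text
t 1.6 pos [ 0.475  -0.043   0.1905] travel [-0.0445  0.0145  0.0804] turn [-0.   -0.03  0.02] w 0.996 F [0.2 0.6 1.1]
```

>>> step_arm(
  commands=[
    {"travel": [-0.022,0.0072,0.03]},
    {"travel": [-0.0445,0.0145,0.06]},
    {"travel": [-0.0445,0.0145,0.1]},
    {"travel": [-0.0445,0.0145,0.13]},
    {"travel": [-0.0445,0.0145,0.149]},
  ],
)

```text
$.commands[0]: bad value
```

>>> step_arm(
  commands=[
    {"travel": [0,0,0]},
    {"travel": [0,0,0]},
    {"travel": [0,0,0]},
    {"travel": [0,0,0]},
    {"travel": [0,0,0]},
  ],
  gripper=0,
  force=25,
)

```text
$.commands[0]: bad value
```

```bash
python3 d.py 0.47 -0.0895 0.14 -24.2
```

```text
t 1.6 pos [ 0.475  -0.043   0.1905] travel [-0.0445  0.0145  0.0504] turn [-0.   -0.03  0.02] w 0.996 F [0.2 0.6 1.1]
```

The turn is required in every row.

>>> step_arm(
  commands=[
    {"travel": [-0.022,0.0072,0.03],"turn": [0,0,0]},
    {"travel": [-0.0445,0.0145,0.06],"turn": [0,0,0]},
    {"travel": [-0.0445,0.0145,0.1],"turn": [0,0,0]},
    {"travel": [-0.0445,0.0145,0.13],"turn": [0,0,0]},
    {"travel": [-0.0445,0.0145,0.149],"turn": [0,0,0]},
  ],
)

```text
time: 2.1
position: [0.4688, -0.0879, 0.0394]
tool_rot: [-2.633, -1.711, 0.005]
ft_force: [-0.1, -0.3, 0.3]
grip_width: 1.004
grip_force: 0.0
```

>>> step_arm(
  commands=[
    {"travel": [0,0,0],"turn": [0,0,0]},
    {"travel": [0,0,0],"turn": [0,0,0]},
    {"travel": [0,0,0],"turn": [0,0,0]},
    {"travel": [0,0,0],"turn": [0,0,0]},
    {"travel": [0,0,0],"turn": [0,0,0]},
  ],
  gripper=0,
  force=25,
)

```text
time: 2.6
position: [0.4717, -0.0877, 0.0429]
tool_rot: [2.633, 1.713, 0.003]
ft_force: [-0.2, -0.8, 0.8]
grip_width: 0.633
grip_force: 0.0
```

```bash
python3 d.py 0.47 -0.0895 0.14 -24.2
```

```text
t 2.6 pos [ 0.4717 -0.0877  0.0429] travel [-0.0022 -0.0006 -0.0971] turn [ 0.09 -0.07  0.29] w 0.633 F [-0.2 -0.8  0.8]
```

>>> step_arm(
  commands=[
    {"travel": [0,0,0],"turn": [0,0,0]},
    {"travel": [0,0,0],"turn": [0,0,0]},
    {"travel": [0,0,0],"turn": [0,0,0]},
    {"travel": [0,0,0],"turn": [0,0,0]},
    {"travel": [0,0,0],"turn": [0,0,0]},
  ],
  gripper=0,
  force=30,
)

```text
time: 3.1
position: [0.4712, -0.0879, 0.0421]
tool_rot: [2.633, 1.713, 0.001]
ft_force: [1.4, 0.3, 0.6]
grip_width: 0.303
grip_force: 29.9
```

>>> step_arm(
  commands=[
    {"travel": [0,0,0],"turn": [0,0,0]},
    {"travel": [0,0,-0.03],"turn": [0,0,0]},
    {"travel": [0,0,-0.07],"turn": [0,0,0]},
    {"travel": [0,0,-0.1],"turn": [0,0,0]},
    {"travel": [0,0,-0.12],"turn": [0,0,0]},
  ],
)

```text
time: 3.6
position: [0.4711, -0.0879, 0.1638]
tool_rot: [2.633, 1.712, 0.002]
ft_force: [0.4, 0.3, -2.9]
grip_width: 0.306
grip_force: 29.8
```

```bash
python3 d.py 0.5057 0.2361 0.16 10.4; python3 - <<'E'
from h import *
save('scene','s2.png',(180,80,400,245),3.6)
E
```

```text
t 3.6 pos [ 0.4711 -0.0879  0.1638] travel [ 0.3102 -0.0998  0.004 ] turn [  0.08  -0.04 -34.33] w 0.306 F [ 0.4  0.3 -2.9]
```

View pics/s2.png

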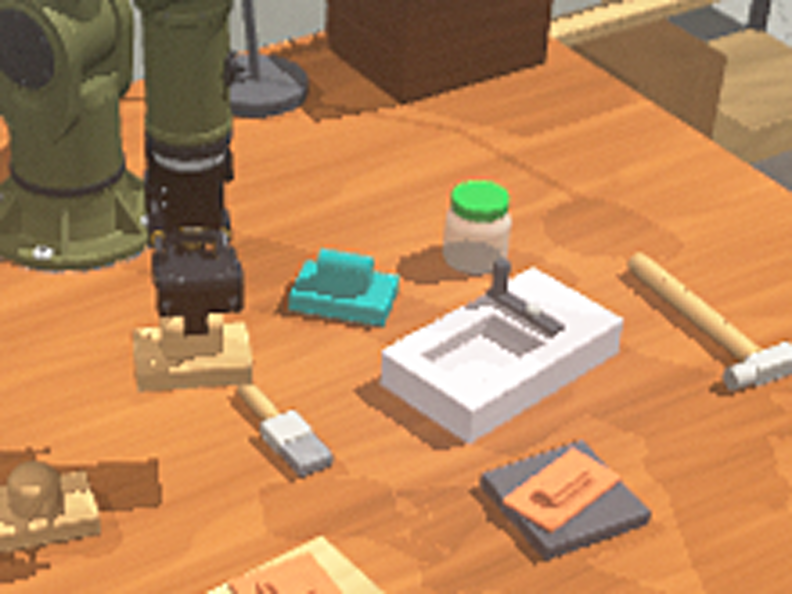

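The picture shows the former held level by its ridge at (195,355), with the jig free at (500,350) and its clip open.

>>> step_arm(
  commands=[
    {"travel": [0.035,-0.011,0],"turn": [0,0,-3.4]},
    {"travel": [0.075,-0.024,0],"turn": [0,0,-8]},
    {"travel": [0.115,-0.037,0],"turn": [0,0,-12.6]},
    {"travel": [0.155,-0.05,0],"turn": [0,0,-17.2]},
    {"travel": [0.195,-0.063,0],"turn": [0,0,-21.8]},
  ],
)

```text
time: 4.15
position: [0.4913, 0.1173, 0.1605]
tool_rot: [-2.258, -2.183, 0.003]
ft_force: [0.7, -0.1, -1.3]
grip_width: 0.304
grip_force: 29.8
```

```bash
python3 d.py 0.5053 0.2381 0.15 10.4
```

```text
t 4.15 pos [0.4913 0.1173 0.1605] travel [0.1212 0.0099 0.0104] turn [ -0.13   0.03 -12.34] w 0.304 F [ 0.7 -0.1 -1.3]
```

>>> step_arm(
  commands=[
    {"travel": [0.04,0.003,0],"turn": [0,0,-4]},
    {"travel": [0.08,0.0065,0.005],"turn": [0,0,-8]},
    {"travel": [0.121,0.01,0.01],"turn": [0,0,-12.3]},
    {"travel": [0.121,0.01,0.03],"turn": [0,0,-12.3]},
    {"travel": [0.121,0.01,0.045],"turn": [0,0,-12.3]},
  ],
)

```text
time: 4.65
position: [0.5053, 0.2371, 0.1141]
tool_rot: [-2.012, -2.412, 0.006]
ft_force: [0.1, -1.1, -2.4]
grip_width: 0.306
grip_force: 29.8
```

>>> step_arm(
  commands=[
    {"travel": [0,0,0],"turn": [0,0,0]},
    {"travel": [0,0,0],"turn": [0,0,0]},
    {"travel": [0,0,0],"turn": [0,0,0]},
  ],
)

```text
time: 4.95
position: [0.5075, 0.2356, 0.1177]
tool_rot: [2.018, 2.407, 0.002]
ft_force: [-0.2, 0.3, -1.5]
grip_width: 0.302
grip_force: 29.8
```

```bash
python3 d.py 0.5053 0.2381 0.10 10.4; python3 - <<'E'
from h import *
save('top','t3.png',(95,150,215,250),6)
im=np.array(ctrl.get_image('scene'));cv2.imwrite('pics/raw_s3.png',im[:,:,::-1])
a=cv2.imread('pics/t3.png');b=cv2.resize(im[120:210,270:360,::-1],None,fx=6,fy=6,interpolation=cv2.INTER_CUBIC)
h=480;a=cv2.resize(a,(400,333));b=cv2.resize(b,(400,400));o=np.zeros((400,800,3),np.uint8);o[:333,:400]=a;o[:,400:]=b;cv2.imwrite('pics/cmb.png',o)
E
```

```text
t 4.95 pos [0.5075 0.2356 0.1177] travel [ 0.0029 -0.0018  0.0177] turn [ 0.07 -0.02 -0.34] w 0.302 F [-0.2  0.3 -1.5]
```

View pics/cmb.png

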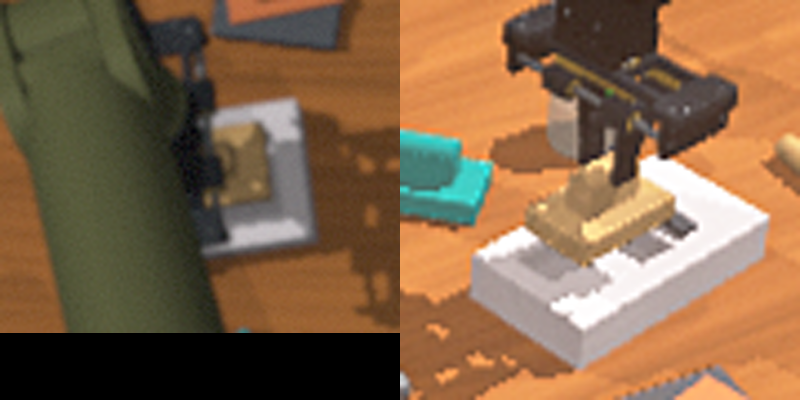

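Left half of the picture: the foot's free (jig -y) end is visible at (268,165), above the pocket. Right half: it is level and roughly centred. I'll check the end's offset from the tool.

```bash
python3 - <<'E'
from m import *
H=up('pics/raw_t3.png',160,180,182,218)
m=((H[...,1]>85)&(H[...,0]>12)&(H[...,0]<26)).astype(np.uint8)
n,l,st,_=cv2.connectedComponentsWithStats(m);i=l[20*K,8*K];print(i,st[i]/K)
c=max(cv2.findContours((l==i).astype(np.uint8),0,cv2.CHAIN_APPROX_NONE)[0],key=cv2.contourArea)
r=[]
for y in range(10*K,28*K,K):
    xs=np.where(l[y]==i)[0]
    if len(xs): r.append((160+(xs.max()+.5)/K-.0,180+y/K-.5))
r=np.array(r);
s=ctrl.get_state();p=s['position'];z=p[2]-.042+.024
t=np.radians(10.1);ex=np.array([np.cos(t),np.sin(t)]);ey=np.array([-ex[1],ex[0]])
for u,v in r:
    w=ray('top',u,v,z)[:2]-p[:2];print(round(u,1),round(v,1),np.round([w@ex*1e3,w@ey*1e3],1))
E
```

```text
4 [   0.       7.375   16.125   24.375 2565.875]
173.8 189.5 [ 21.4 -58.6]
174.3 190.5 [ 18.2 -59.7]
174.3 191.5 [ 15.2 -59.3]
174.3 192.5 [ 12.2 -59. ]
174.1 193.5 [  9.2 -57.9]
174.1 194.5 [  6.2 -57.6]
174.3 195.5 [  3.1 -58. ]
174.6 196.5 [  0.  -58.4]
174.9 197.5 [ -3.1 -59.2]
175.1 198.5 [ -6.2 -59.2]
175.1 199.5 [ -9.2 -58.8]
175.3 200.5 [-12.3 -59.2]
175.3 201.5 [-15.3 -58.9]
175.4 202.5 [-18.3 -58.9]
175.4 203.5 [-21.3 -58.6]
175.6 204.5 [-24.3 -58.6]
175.7 205.5 [-27.4 -58.7]
175.8 206.5 [-30.4 -58.7]
```

>>> step_arm(
  commands=[
    {"travel": [0.0024,-0.0018,0],"turn": [0,0,-0.3]},
    {"travel": [0.0024,-0.0018,0.01],"turn": [0,0,-0.3]},
    {"travel": [0.0024,-0.0018,0.023],"turn": [0,0,-0.3]},
    {"travel": [0.0024,-0.0018,0.023],"turn": [0,0,-0.3]},
    {"travel": [0.0024,-0.0018,0.023],"turn": [0,0,-0.3]},
  ],
)

```text
time: 5.55
position: [0.504, 0.2382, 0.093]
tool_rot: [-2.009, -2.415, 0.003]
ft_force: [0.1, -1.0, -1.9]
grip_width: 0.308
grip_force: 29.8
```

```bash
python3 d.py 0.5054 0.2376 0.084 10.4
```

```text
t 5.55 pos [0.504  0.2382 0.093 ] travel [-0.0008  0.0012  0.009 ] turn [-0.09  0.04  0.07] w 0.308 F [ 0.1 -1.  -1.9]
```

>>> step_arm(
  commands=[
    {"travel": [0,0.0006,0.004],"turn": [0,0,0]},
    {"travel": [0,0.0006,0.008],"turn": [0,0,0]},
    {"travel": [0,0.0006,0.011],"turn": [0,0,0]},
    {"travel": [0,0.0006,0.013],"turn": [0,0,0]},
    {"travel": [0,0.0006,0.013],"turn": [0,0,0]},
  ],
)

```text
time: 6.05
position: [0.505, 0.2386, 0.0806]
tool_rot: [-2.009, -2.415, 0.001]
ft_force: [0.8, -0.3, -2.6]
grip_width: 0.306
grip_force: 29.8
```

>>> step_arm(
  commands=[
    {"travel": [0,0,0.004],"turn": [0,0,0]},
    {"travel": [0,0,0.008],"turn": [0,0,0]},
    {"travel": [0,0,0.012],"turn": [0,0,0]},
    {"travel": [0,0,0.015],"turn": [0,0,0]},
    {"travel": [0,0,0.015],"turn": [0,0,0]},
  ],
)

```text
time: 6.55
position: [0.5048, 0.2385, 0.0653]
tool_rot: [-2.009, -2.415, 0.002]
ft_force: [-0.2, -0.8, -2.6]
grip_width: 0.308
grip_force: 29.8
```

Entering without resistance; press to the floor.

>>> step_arm(
  commands=[
    {"travel": [0,0,0.002],"turn": [0,0,0]},
    {"travel": [0,0,0.0035],"turn": [0,0,0]},
    {"travel": [0,0,0.0045],"turn": [0,0,0]},
    {"travel": [0,0,0.0045],"turn": [0,0,0]},
  ],
)

```text
time: 6.95
position: [0.5054, 0.2388, 0.063]
tool_rot: [-2.009, -2.415, -0.001]
ft_force: [-2.8, -1.2, 7.7]
grip_width: 0.305
grip_force: 30.2
```

>>> step_arm(
  commands=[
    {"travel": [0,0,-0.001],"turn": [0,0,0]},
    {"travel": [0,0,-0.001],"turn": [0,0,0]},
    {"travel": [0,0,-0.001],"turn": [0,0,0]},
    {"travel": [0,0,-0.001],"turn": [0,0,0]},
    {"travel": [0,0,-0.001],"turn": [0,0,0]},
  ],
  gripper=0.65,
)

```text
time: 7.45
position: [0.5052, 0.2387, 0.0624]
tool_rot: [2.009, 2.415, -0.0]
ft_force: [1.0, -0.6, 0.8]
grip_width: 0.627
grip_force: 0.0
```

>>> step_arm(
  commands=[
    {"travel": [0,0,-0.02],"turn": [0,0,0]},
    {"travel": [0,0,-0.05],"turn": [0,0,0]},
    {"travel": [0,0,-0.09],"turn": [0,0,0]},
    {"travel": [-0.04,0,-0.13],"turn": [0,0,0]},
    {"travel": [-0.08,0,-0.14],"turn": [0,0,0]},
  ],
)

```text
time: 7.95
position: [0.5212, 0.1623, 0.2063]
tool_rot: [2.001, 2.419, 0.009]
ft_force: [1.0, 0.0, -0.2]
grip_width: 0.654
grip_force: 0.0
```

>>> step_arm(
  commands=[
    {"travel": [-0.045,0,0],"turn": [0,0,0]},
    {"travel": [-0.09,0,0],"turn": [0,0,0]},
    {"travel": [-0.13,0,0],"turn": [0,0,0]},
    {"travel": [-0.13,0,0],"turn": [0,0,0]},
  ],
  gripper=0,
)

```text
time: 8.35
position: [0.5441, 0.0242, 0.203]
tool_rot: [2.02, 2.402, -0.002]
ft_force: [-0.4, 0.0, 0.7]
grip_width: 0.373
grip_force: 0.0
```

```bash
python3 - <<'E'
from h import *
save('top','t4.png',(90,150,220,250),4);save('scene','s4.png',(270,110,370,200),4)
a=cv2.imread('pics/t4.png');b=cv2.imread('pics/s4.png')
a=cv2.resize(a,(400,308));b=cv2.resize(b,(400,360));o=np.zeros((360,800,3),np.uint8);o[:308,:400]=a;o[:,400:]=b;cv2.imwrite('pics/cmb2.png',o)
E
```

```text
(no output)
```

View pics/cmb2.png

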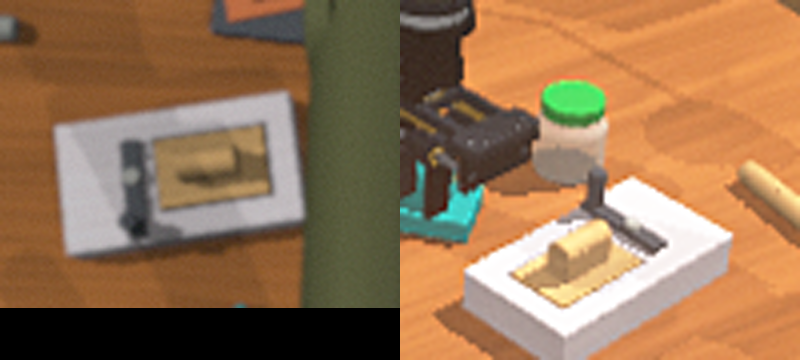

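The former sits flush and square in the pocket (210,170 left; 575,265 right). The clip is still open, with its handle at (133,228) left and its top at (597,175) right.

```bash
python3 - <<'E'
from h import *
print(ray('top',90+133/3.077,150+228/3.077,.09),ray('scene',270+197/4,110+174/4,.092))
print('pivot',ray('top',90+131/3.077,150+175/3.077,.058),'jar',ray('top',168/1.56,415/1.56,.085))
E
python3 d.py 0.442 0.304 0.203 55.4
```

```text
[0.43336364 0.29666361 0.09      ] [0.4510532  0.29528523 0.092     ]
pivot [0.49004465 0.3113817  0.058     ] jar [0.30956187 0.36176662 0.085     ]
t 8.45 pos [0.5435 0.0314 0.2025] travel [ 0.2864 -0.0509 -0.0004] turn [ 2.000e-02 -3.000e-02 -4.507e+01] w 0.279 F [-0.6  0.6  0. ]
```

>>> step_arm(
  commands=[
    {"travel": [0.045,-0.008,0],"turn": [0,0,-8]},
    {"travel": [0.09,-0.016,0],"turn": [0,0,-16]},
    {"travel": [0.135,-0.024,0],"turn": [0,0,-24]},
    {"travel": [0.18,-0.032,0],"turn": [0,0,-32]},
    {"travel": [0.22,-0.039,0],"turn": [0,0,-40]},
  ],
  gripper=0.75,
  force=8,
)

```text
time: 8.95
position: [0.4626, 0.2459, 0.2024]
tool_rot: [-1.046, -2.961, -0.001]
ft_force: [0.7, 0.4, 0.5]
grip_width: 0.651
grip_force: 0.0
```

```bash
python3 d.py 0.442 0.302 0.13 55.4
```

```text
t 8.95 pos [0.4626 0.2459 0.2024] travel [0.0512 0.0307 0.0725] turn [ 0.04 -0.06 -4.32] w 0.651 F [0.7 0.4 0.5]
```

>>> step_arm(
  commands=[
    {"travel": [0.03,0.018,0.02],"turn": [0,0,-4.3]},
    {"travel": [0.051,0.031,0.04],"turn": [0,0,-4.3]},
    {"travel": [0.051,0.031,0.07],"turn": [0,0,-4.3]},
    {"travel": [0.051,0.031,0.072],"turn": [0,0,-4.3]},
    {"travel": [0.051,0.031,0.072],"turn": [0,0,-4.3]},
  ],
)

```text
time: 9.45
position: [0.4445, 0.2982, 0.1301]
tool_rot: [-0.948, -2.994, 0.002]
ft_force: [-0.3, -0.0, -0.0]
grip_width: 0.746
grip_force: 0.0
```

```bash
python3 d.py 0.442 0.302 0.076 55.4
```

```text
t 9.45 pos [0.4445 0.2982 0.1301] travel [0.0042 0.0018 0.0541] turn [-0.1  -0.03 -0.54] w 0.746 F [-0.3 -0.  -0. ]
```

>>> step_arm(
  commands=[
    {"travel": [0.003,0.001,0.015],"turn": [0,0,-0.5]},
    {"travel": [0.003,0.001,0.03],"turn": [0,0,-0.5]},
    {"travel": [0.003,0.001,0.042],"turn": [0,0,-0.5]},
    {"travel": [0.003,0.001,0.052],"turn": [0,0,-0.5]},
    {"travel": [0.003,0.001,0.054],"turn": [0,0,-0.5]},
  ],
)

```text
time: 9.95
position: [0.4434, 0.2999, 0.0759]
tool_rot: [-0.938, -2.998, 0.001]
ft_force: [-1.1, -0.6, -0.3]
grip_width: 0.753
grip_force: 0.0
```

>>> step_arm(
  commands=[
    {"travel": [0,0,0],"turn": [0,0,0]},
    {"travel": [0,0,0],"turn": [0,0,0]},
    {"travel": [0,0,0],"turn": [0,0,0]},
    {"travel": [0,0,0],"turn": [0,0,0]},
    {"travel": [0,0,0],"turn": [0,0,0]},
  ],
  gripper=0,
)

```text
time: 10.45
position: [0.4437, 0.3005, 0.0768]
tool_rot: [0.937, 2.998, 0.001]
ft_force: [-0.1, 0.5, 0.3]
grip_width: 0.381
grip_force: 0.0
```

>>> step_arm(
  commands=[
    {"travel": [0,0,0],"turn": [0,0,0]},
    {"travel": [0,0,0],"turn": [0,0,0]},
    {"travel": [0,0,0],"turn": [0,0,0]},
    {"travel": [0,0,0],"turn": [0,0,0]},
  ],
)

```text
time: 10.85
position: [0.4441, 0.3006, 0.0766]
tool_rot: [0.937, 2.998, 0.002]
ft_force: [2.4, 1.7, -1.2]
grip_width: 0.199
grip_force: 8.0
```

>>> step_arm(
  commands=[
    {"travel": [0.005,0.005,0],"turn": [0,0,0]},
    {"travel": [0.0105,0.01,0],"turn": [0,0,0]},
    {"travel": [0.016,0.0216,0],"turn": [0,0,0]},
    {"travel": [0.019,0.0344,0],"turn": [0,0,0]},
    {"travel": [0.0183,0.0475,0],"turn": [0,0,0]},
  ],
)

```text
time: 11.35
position: [0.4536, 0.3524, 0.0763]
tool_rot: [-0.933, -2.997, 0.001]
ft_force: [-2.7, -1.2, 2.3]
grip_width: 0.195
grip_force: 8.0
```

```bash
python3 d.py 0.4822 0.3639 0.076 55.3
```

```text
t 11.35 pos [0.4536 0.3524 0.0763] travel [-0.017   0.0257  0.0002] turn [-0.07 -0.16  0.11] w 0.195 F [-2.7 -1.2  2.3]
```

>>> step_arm(
  commands=[
    {"travel": [-0.0037,0.0122,0],"turn": [0,0,0]},
    {"travel": [-0.0082,0.0198,0],"turn": [0,0,0]},
    {"travel": [-0.0135,0.0261,0],"turn": [0,0,0]},
    {"travel": [-0.0155,0.0275,0],"turn": [0,0,0]},
    {"travel": [-0.0155,0.0275,0],"turn": [0,0,0]},
  ],
)

```text
time: 11.85
position: [0.4792, 0.363, 0.075]
tool_rot: [-0.933, -2.991, 0.011]
ft_force: [-12.3, -4.1, 6.0]
grip_width: 0.201
grip_force: 8.0
```

```bash
python3 d.py 0.4822 0.3639 0.076 55.3
```

```text
t 11.85 pos [0.4792 0.363  0.075 ] travel [-0.0019  0.0024 -0.001 ] turn [-0.52 -0.35  0.04] w 0.201 F [-12.3  -4.1   6. ]
```

>>> step_arm(
  commands=[
    {"travel": [-0.002,0.002,0],"turn": [0,0,0]},
    {"travel": [-0.004,0.0035,0],"turn": [0,0,0]},
    {"travel": [-0.004,0.0035,0],"turn": [0,0,0]},
  ],
)

```text
time: 12.15
position: [0.4819, 0.3615, 0.0741]
tool_rot: [-0.932, -2.987, 0.019]
ft_force: [-17.2, -8.0, 7.8]
grip_width: 0.208
grip_force: 8.0
```

Firm against the stop. Release, lift, retreat and look.

>>> step_arm(
  commands=[
    {"travel": [0.003,-0.003,0],"turn": [0,0,0]},
    {"travel": [0.003,-0.003,0],"turn": [0,0,0]},
    {"travel": [0.003,-0.003,0],"turn": [0,0,0]},
    {"travel": [0.003,-0.003,0],"turn": [0,0,0]},
    {"travel": [0.003,-0.003,0],"turn": [0,0,0]},
  ],
  gripper=0.6,
)

```text
time: 12.65
position: [0.4859, 0.3637, 0.0767]
tool_rot: [0.937, 2.998, 0.002]
ft_force: [-0.1, -0.4, -1.0]
grip_width: 0.557
grip_force: 0.0
```

>>> step_arm(
  commands=[
    {"travel": [0,0,-0.02],"turn": [0,0,0]},
    {"travel": [0,0,-0.05],"turn": [0,0,0]},
    {"travel": [0,0,-0.09],"turn": [0,0,0]},
    {"travel": [0.03,0.03,-0.13],"turn": [0,0,0]},
    {"travel": [0.06,0.06,-0.13],"turn": [0,0,0]},
  ],
)

```text
time: 13.15
position: [0.4746, 0.4467, 0.2133]
tool_rot: [0.945, 2.989, 0.014]
ft_force: [1.1, 0.4, 0.2]
grip_width: 0.598
grip_force: 0.0
```

>>> step_arm(
  commands=[
    {"travel": [0.03,0.03,0],"turn": [0,0,0]},
    {"travel": [0.06,0.06,0],"turn": [0,0,0]},
    {"travel": [0.09,0.09,0],"turn": [0,0,0]},
    {"travel": [0.11,0.11,0],"turn": [0,0,0]},
  ],
)

```text
time: 13.55
position: [0.4402, 0.6036, 0.206]
tool_rot: [-0.933, -2.999, -0.002]
ft_force: [0.3, 0.5, -0.8]
grip_width: 0.602
grip_force: 0.0
```

```bash
python3 - <<'E'
from h import *
save('top','t5.png',(90,150,220,250),4);save('scene','s5.png',(270,110,370,200),4)
a=cv2.imread('pics/t5.png');b=cv2.imread('pics/s5.png')
a=cv2.resize(a,(400,308));b=cv2.resize(b,(400,360));o=np.zeros((360,800,3),np.uint8);o[:308,:400]=a;o[:,400:]=b;cv2.imwrite('pics/cmb3.png',o)
E
```

```text
(no output)
```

View pics/cmb3.png

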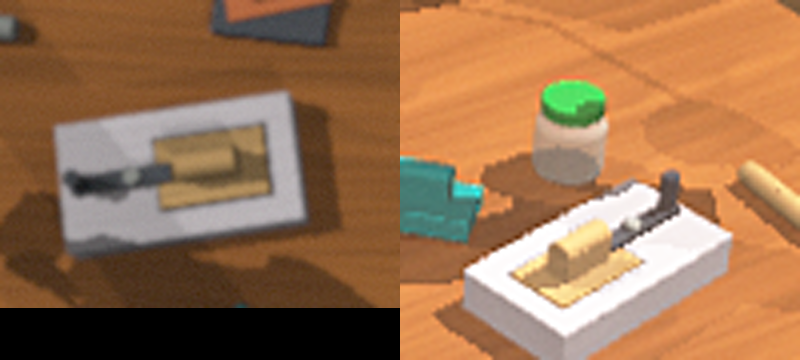

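The clip lies along the jig's axis, with its nose at (165,172) over the former's foot and the handle at the far end. The former is flush.

```bash
python3 -c "
from bench import ctrl
print(ctrl.close_job())"
```

```text
the job is handed in; nothing more can be done
None
```

The job is handed in (no verdict was returned): the long-ridge former, which matches the sample on the slab, is flush in the jig's pocket, the clip is closed against its stop with its nose over the foot, and the other formers, samples and tools were left alone.

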